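Hang the bin on the slatwall

ROBOT

A 7-joint arm with a two-finger parallel gripper is mounted at the origin on a cart in front of the work surface, level with it; the furniture and walls round the work are solid. World frame = base frame: x ahead of the robot, y to its left, z up, the work surface at z = 0. Lengths are in m, angles in rad, forces in N, time in s.
With the tool pointing down it reaches from about 0.4 to 0.85 m from the base axis. Payload 10.4 kg.
Tool frame: the origin (TCP) lies midway between the tips of the shut fingers; the grasp point (between the pads) lies 19 mm behind it (manip.hold_point_z is the distance from the TCP to the grasp point, in m); z points along the fingers, y is the line along which they close (so a half turn about z gives the same grasp; the last joint's range is limited). The gripper opens to 85 mm and grips with 20 to 120 N. Pads are 22 mm wide; open, the fingers measure 114 mm over their backs; the gripper's body (76 mm by 85 mm) begins 54 mm behind the grasp point. The pads swing forward as they close: fully open they stand 13 mm farther back than shut.
Start: joints at [-1.268, 0.332, -0.065, 1.46, 0.022, 1.35, -0.088], TCP at [0.2, 0.592, 0.231] pointing down, gripper open.
Joint ranges: [-2.6, 2.6], [-0.5, 2.12], [-1.47, 1.34], [0.16, 2.42], [-1.27, 4.41], [0.06, 2.06], [-2.6, 2.6]. Speed limits (rad/s): [2.22, 2.22, 2.79, 2.79, 3.14, 3.14, 3.14].

INTERFACE

Orientations are given as a unit quaternion [x, y, z, w].
In Python, from workcell import manip, eyes, job gives the robot as it stands.
- The arm moves only by the shell command python3 -m crank 'ROWS' [FORCE]. ROWS is JSON, a list that holds one entry, the list of rows, each a list of 7 numbers: the finger opening in cm, from 0 to 8.54, then the shift along the world's x, y, z in cm, then the turn, a rotation vector about the world's x, y, z in degrees. In form: [[[hand, x, y, z, ax, ay, az], ...]]. A call has 1 to 20 rows; each row shifts and turns the commanded pose from where the row before left it; what a row does not reach is not made up. A row lasts 1/8 s, in which the tool goes at most 62.5 mm and 10.7 degrees, less where a joint would pass 70% of its speed; a pose out of reach is approached as far as the arm can. A call with a gripper value outside its range is refused whole. The fingers move at their own pace and stop on an object; FORCE is the grip in N (left out, the last holds). Time passes only in rows, so rows that do not move let the fingers close. It gives the time, the measured TCP pose, the force, the opening and the grip force at its end, in the units of the state.
- manip.get_obs(): the state, without advancing time (a new reading comes with each control period).
- eyes.camera(name): name is "scene" or "side" or "wrist"; returns (picture, depth): 480x640x3 uint8, red, green, blue; 480x640 float32, m along the optical axis (not along the pixel's ray), 0 where there is no reading.
- eyes.camera_params(name): a dict with "fx", "fy", "cx", "cy" (pixels), "dist" ([k1, k2, p1, p2, k3] as OpenCV has them; the pictures are not rectified), "world_from_camera" (4x4, takes a point from camera to world coordinates); the wrist camera has in their place "hand_eye" (4x4, takes a point from camera to tool coordinates, whose origin is the TCP and whose axes are the flange's). Camera axes: x right, y down, z forward; pixel columns grow to the right and rows downward; lengths in m; the calibration is good to about 2 mm. A picture is of the moment at which its call begins: read the wrist's pose just before it. camera_params takes no time and is no camera call.
- job.hand_in(): hands the job in; it is judged then, once.
The state is a dict: "clock": time; "joint_pos": joint angles; "joint_velocities": joint speeds; "tau": joint torques, N m; "position": TCP position; "ee_rot": TCP orientation; "ft_force": force on the tool from outside, world axes, zero at the start; "torque": the same for the moment, N m; "grip_width": opening from 0.0 (shut) to 1.0 (fully open); "grasp_force": force on a finger pad.
Only numpy, scipy, OpenCV 4.12 (cv2) and the standard library are available. Lean on these libraries where they do the work, as an engineer would, in place of code of your own. Each camera call takes 0.05 s, during which the arm holds its last target. There are 200 camera calls.

TASK

Hang the empty plywood bin on the bench-top slatwall rack, in the free space between the tray and the prong hook: tilt its front up, work its hook lip into the upper groove and let go so that it hangs by the hook alone, its front still raised. Then press its front down until the spring clip snaps into the lower groove and the back sits flat on the rack, and let go; leave the tools lying about undisturbed.

Things in the scene. Friction and masses are not known exactly. Their poses are not given: they have to be found in the camera images.
- bin: loose open plywood bin on the bench, 0.19-0.3 kg, 100 wide (y), 150 long over clip. Origin on its underside's centre line, 60 mm before the back face; +x to its back, z up. Floor 6 thick, x -40..60; back wall 6 thick, outer face x = 60, 84 high; side walls 6 thick, 84 high, level at the top from x = -40 back, falling forward to the front rim
- front_rim (a point): middle of the front wall's top edge, at (-64, 0, 79.5) mm in the bin's frame. The 9 mm front wall leans outward 20 deg from upright: outer face from (x -40, z 0) to (x -68, z 78), full width. Grip it here with fingers parallel to it, one inside the bin (hand leaning 20 deg back from plumb). Also the place to press down: seating takes 3 to 20 N
- hook_lip (a point): top of the upturned lip of the steel hook rail on the bin's back, 76 wide in y; at (69.5, 0, 102) mm in the bin's frame. Rail: a web z = 80..84 runs back from the back wall's top to the lip, x = 67.5..71.5, z = 80..102
- hook_heel (a point): underside of the hook's web at the back face, (60, 0, 80) mm in the bin's frame. Seated, it lies on the upper groove's lower edge in the plane of the rack's face. The hook enters only with the bin's front about 40 deg up, lip first, moving inward and up at 45 deg (heel ends 6 mm before the face, 9 mm above that edge); then turn it down gradually
- clip_crest (a point): top of the bent steel spring clip at the foot of the bin's back, 38 wide; at (69.5, 0, 13) mm in the bin's frame; its nose slopes from there to x = 81, z = 6. It gives straight down up to 7 mm, from 5 N rising 1.6 N/mm. With the hook in and the clip not yet, the bin rests with its front about 8 deg up; when the clip is in it is level
- rack: bench-top slatwall rack, fixed, light wood with aluminium trim, 432 wide (y), 221 high. Origin at bench height under the middle of its front face, the plane x = 0, which looks to -x toward the robot; +x goes into the rack. Front skin 5 mm thick; behind it the grooves widen to a cavity 20 deep, 14 mm above and 4 below the mouth. Base 18 high, 27 mm forward
- upper_groove (a point): middle of the lower edge of the upper groove's mouth, on the rack's front face, z = 152 mm; the mouth is 17 mm high and runs the rack's width, ends closed
- lower_groove (a point): middle of the lower edge of the lower groove's mouth, on the rack's front face, z = 65 mm; the mouth is 17 mm high
- tray: shallow plywood tray with a tin and a block of wax, hung on the rack and fixed; 120 wide, 75 mm out from the face, z = 80..146 mm. Origin on the rack's face plane at bench height, mid width; 140 mm to one side of the rack's middle, the prong hook as far on the other; the sides vary
- prong: a single steel prong hook with an orange and black spring clamp hanging on it, already on the rack and fixed; about 80 wide with the clamp, standing 63 mm out from the face. Origin as the tray's
- chisel_2: bench chisel lying on the bench, 223 long; origin under its middle; leave alone
- screwdriver_red: screwdriver lying on the bench before the rack, 199 long, 29 high; origin under its middle; leave alone
- pliers: combination pliers lying on the bench, 160 long; origin under their middle; leave alone
- marking_gauge: wooden marking gauge lying on the bench, 190 long, 44 high; origin under its middle; leave alone
- try_square: try square lying on the bench, 161 by 130; origin under its middle; leave alone
- caliper: steel slide caliper lying on the bench, 164 long, 8 high; origin under its middle; leave alone

How it is judged:
On the way:
1. the bin hangs still by its hook alone: the lip stands up behind the upper groove's front skin, the front is still raised 4.5 to 20 degrees, and the hand does not touch it (x of hook_lip in the frame of rack above 0.004 m and z of hook_lip in the frame of rack between 0.168 and 0.184 m and angle between bin's own z axis and vertical between 0.075 and 0.35 rad and contact force between each of the fingers, the arm and bin below 0.05 N and linear speed of bin below 0.03 m/s), for 0.3 s.
At the end, for the whole second after the job is handed in: the bin hangs in the upper groove between the tray and the prong hook, released and still: level within 0.05 rad, square to the rack within 0.06 rad, its hook's heel within 5 mm of the rack's face and within 4 mm of the height of the groove's lower edge, the clip snapped in (angle between bin's own z axis and vertical below 0.05 rad and angle between the x axis of bin and the x axis of rack, either way round below 0.06 rad and x of hook_heel in the frame of rack between -0.005 and 0.004 m and z of hook_heel in the frame of rack between 0.148 and 0.156 m and y of hook_heel in the frame of rack between -0.075 and 0.075 m and linear speed of bin below 0.01 m/s); the robot touches nothing.
It fails at once if a tool lying on the bench is pushed more than 3 cm (distance of any of chisel_2, screwdriver_red, pliers, marking_gauge, try_square, caliper from where it was at the start of the episode above 0.03 m).
It also fails if it takes over 56 s, if anything falls off the work surface, if the arm or the gripper's body presses on something with over 40 N, if the wrist force passes 120 N, or if a joint passes its speed limit or range.

## Working session

There is one attempt and no reset: what is moved stays moved. The work goes in short steps, Python scripts to look and compute and a shell command to move; the robot and the scene stay as the last step left them, time stands still between calls to the robot, and variables do not carry over. Pictures are saved under pics/ and viewed, at most 10 in all, crops included, and the job is handed in when it is done.

```bash
ls; mkdir -p pics; python3 - <<'E'
from workcell import manip, eyes
import cv2,numpy as np
o=manip.get_obs();print(o, manip.hold_point_z)
for n in ("scene","side"):
    p,d=eyes.camera(n);cv2.imwrite(f"pics/{n}0.png",p[:,:,::-1]);np.savez(f"pics/{n}0.npz",p=p,d=d);print(n,eyes.camera_params(n))
print(eyes.camera_params("wrist"))
E
```

```text
pics
{'clock': 0.0, 'joint_pos': array([-1.26758544,  0.33286067, -0.06470259,  1.4609363 ,  0.0215971 ,
        1.34989408, -0.08852179]), 'joint_velocities': array([ 0.00092125,  0.00262506,  0.00013233,  0.0001685 , -0.00123542,
       -0.00083264,  0.00102966]), 'tau': array([-1.15845678e-04, -6.25426912e+01,  4.89703717e-02, -3.91607344e+01,
        1.61291898e-02,  9.75054310e-03, -2.96046119e-05]), 'position': array([0.19993179, 0.59176685, 0.23052533]), 'ee_rot': array([ 1.62185378e-01,  9.86760057e-01, -6.96536690e-04, -8.33462859e-05]), 'ft_force': array([-0.40936855,  0.64129137,  0.13093634]), 'torque': array([-0.00523516, -0.02672419,  0.05029833]), 'grasp_force': 0.0, 'grip_width': 1.0005611247415254} 0.0187
scene {'fx': 572.13385929213, 'fy': 572.13385929213, 'cx': 318.8320952439864, 'cy': 248.64285297132068, 'dist': array([-0.11171017,  0.        ,  0.        ,  0.        ,  0.        ]), 'world_from_camera': array([[-0.90552374, -0.31178516,  0.28777901,  0.14729066],
       [-0.42395159,  0.69217305, -0.58409034,  0.87551655],
       [-0.01708218, -0.65091204, -0.75
[... 373 characters left out ...]
0.33823015,  0.81403152, -1.14437031],
       [-0.01663741, -0.91987499, -0.39185865,  0.63974048],
       [ 0.        ,  0.        ,  0.        ,  1.        ]])}
{'fx': 331.2601437467872, 'fy': 331.2601437467872, 'cx': 319.8712186742229, 'cy': 236.21540764866026, 'dist': array([-0.00878158,  0.        ,  0.        ,  0.        ,  0.        ]), 'hand_eye': array([[-2.23883492e-04, -9.46719471e-01, -3.22059300e-01,
         8.30408291e-02],
       [ 9.99999824e-01, -3.48586534e-05, -5.92692360e-04,
        -4.61290831e-04],
       [ 5.49886844e-04, -3.22059376e-01,  9.46719312e-01,
        -1.42672938e-01],
       [ 0.00000000e+00,  0.00000000e+00,  0.00000000e+00,
         1.00000000e+00]])}
```

View pics/scene0.png

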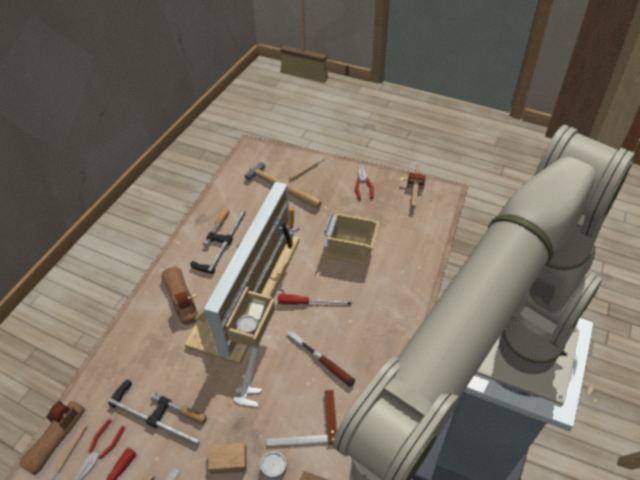

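View pics/side0.png

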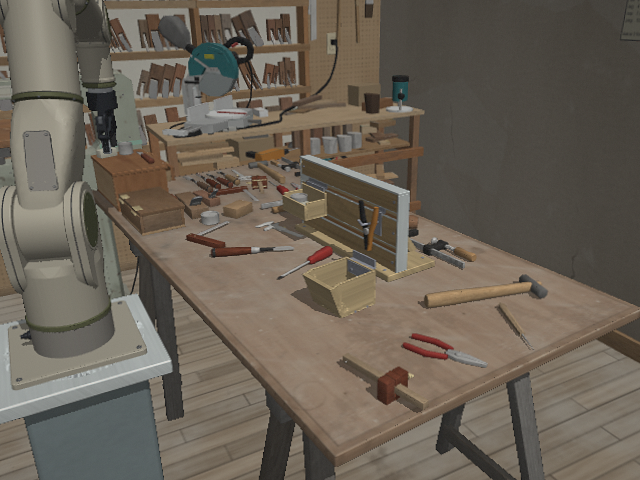

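The scene view shows the bin at about (350,240), the rack from (210,350) to (280,190), the tray at (248,318) and the prong at (288,230). The side view shows the bin at (340,285) with its rail toward the rack, and the screwdriver beside it. Next I'll build a height map from both depth images.

```bash
cat > h.py <<'E'
import numpy as np, cv2
from workcell import manip, eyes
from scipy.spatial.transform import Rotation as R
def rays(n):
    c=eyes.camera_params(n); K=np.array([[c['fx'],0,c['cx']],[0,c['fy'],c['cy']],[0,0,1]])
    v,u=np.mgrid[0:480,0:640]
    q=cv2.undistortPoints(np.stack([u,v],-1).reshape(-1,1,2).astype(np.float64),K,np.array(c['dist'])).reshape(480,640,2)
    return np.dstack([q,np.ones((480,640))]),c
def cloud(n,d,T=None):
    r,c=rays(n); T=c['world_from_camera'] if T is None else T
    P=r*d[...,None]; W=P@T[:3,:3].T+T[:3,3]; W[d==0]=np.nan
    return W
def wristT(o):
    T=np.eye(4);T[:3,:3]=R.from_quat(o['ee_rot']).as_matrix();T[:3,3]=o['position']
    return T@eyes.camera_params('wrist')['hand_eye']
E
python3 - <<'E'
from h import *
im=np.zeros((600,800,3),np.uint8); X0,Y0,s=0.25,-0.5,800  # x up rows, y left
for i,n in enumerate(("scene","side")):
    z=np.load(f"pics/{n}0.npz"); W=cloud(n,z['d']).reshape(-1,3); C=z['p'].reshape(-1,3)
    np.save(f"pics/{n}W.npy",W)
    ok=np.isfinite(W).all(1)&(W[:,2]>-.03)&(W[:,2]<.3); W=W[ok];C=C[ok]
    b=W[W[:,2]<.02]; b=b[(b[:,0]>.3)&(b[:,0]<1)&(abs(b[:,1])<.4)];print(n,"bench z",np.median(b[:,2]))
    u=((0.5-W[:,1])*s).astype(int); v=(600-(W[:,0]-X0)*s).astype(int)
    k=(u>=0)&(u<800)&(v>=0)&(v<600)
    o=np.argsort(W[k,2]); im[v[k][o],u[k][o]]=(C[k][o][:,::-1]) 
    t=W[(W[:,2]>.212)&(W[:,2]<.23)&(W[:,0]>.5)]
    print(n,"top",len(t),t[:,2].mean() if len(t) else 0, cv2.minAreaRect(t[:,:2].astype(np.float32)) if len(t)>3 else 0)
for g in range(0,800,80): cv2.putText(im,f"{.5-g/s:.1f}",(g,12),0,.4,(0,255,0)); cv2.line(im,(g,0),(g,5),(0,255,0))
for g in range(40,600,80): cv2.putText(im,f"{X0+(600-g)/s:.2f}",(0,g),0,.4,(0,255,0))
cv2.imwrite("pics/top.png",im)
E
```

```text
scene bench z 0.00038187937461042765
scene top 2446 0.22070081550271176 ((1.3552894592285156, -0.17883336544036865), (0.44253021478652954, 1.6990472078323364), 62.1831169128418)
side bench z 0.0011675706333647562
side top 2925 0.22060268940103847 ((1.3497607707977295, 1.0093417167663574), (1.4831922054290771, 2.095930337905884), 4.870241641998291)
```

View pics/top.png

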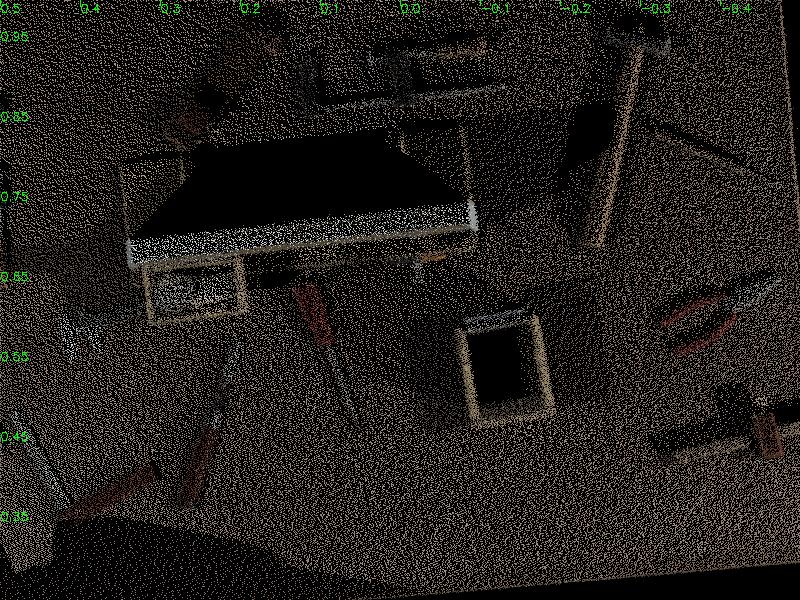

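```bash
cat >> h.py <<'E'
from scipy.optimize import least_squares
def box(P,lo,hi):
    lo,hi=np.array(lo),np.array(hi);q=abs(P-(lo+hi)/2)-(hi-lo)/2
    return np.linalg.norm(np.maximum(q,0),axis=1)+np.minimum(q.max(1),0)
a=np.radians(20)
def binsdf(B): # B in mm, bin frame
    F=(B-[-40,0,0]); u=np.array([-np.sin(a),0,np.cos(a)]); n=np.array([np.cos(a),0,np.sin(a)])
    Fl=np.c_[F@n,F[:,1],F@u]
    return np.min([box(B,[-40,-50,0],[60,50,6]),box(B,[54,-50,0],[60,50,84]),box(B,[-40,44,0],[60,50,84]),box(B,[-40,-50,0],[60,-44,84]),
      box(Fl,[0,-50,0],[9,50,83]),box(B,[60,-38,80],[71.5,38,84]),box(B,[67.5,-38,80],[71.5,38,102])],axis=0)
def fitbin(W,p0,tilt=False):
    # p = x,y,z(mm),yaw,pitch(front up, rad)
    def f(p,W=W):
        r=R.from_euler('ZY',[p[3],p[4] if tilt else 0])
        return binsdf(r.inv().apply(W*1000-p[:3]))
    for g in (25,8,5):
        k=f(p0)<g; r=least_squares(lambda p:f(p,W[k]),p0,loss='soft_l1',f_scale=1.5,x_scale=[1,1,1,.01,.01]); p0=r.x
    return p0,k.sum(),np.median(abs(f(p0)[k]))
E
python3 - <<'E'
from h import *
for n in ("scene","side",None):
    W=np.vstack([np.load(f"pics/{m}W.npy") for m in (["scene","side"] if n is None else [n])]); W=W[np.isfinite(W).all(1)]
    b=W[(W[:,2]>.008)&(W[:,2]<.12)&(W[:,0]>.43)&(W[:,0]<.63)&(W[:,1]<-.02)&(W[:,1]>-.22)]
    p,k,e=fitbin(b,np.array([550.,-118,0,.12,0]));print(n,"bin",p.round(4),k,e)
    # rack front skin: above upper groove
    yaw=.1;c=np.array([.69,.125])
    for it in range(6):
        ex=np.array([np.cos(yaw),np.sin(yaw)]);ey=np.array([-ex[1],ex[0]])
        L=np.c_[(W[:,:2]-c)@ex,(W[:,:2]-c)@ey,W[:,2]]
        t=(.015,.01,.006,.005,.004,.004)[it]
        k=(abs(L[:,0])<t)&(abs(L[:,1])<.21)&(((L[:,2]>.175)&(L[:,2]<.213))|((L[:,2]>.09)&(L[:,2]<.145)&(abs(L[:,1])<.07)))
        s,i=np.polyfit(L[k,1],L[k,0],1); yaw-=np.arctan(s); c=c+i*ex
    top=L[(abs(L[:,2]-.2205)<.004)&(L[:,0]>-.01)&(L[:,0]<.06)&(abs(L[:,1])<.26)]
    y0,y1=np.percentile(top[:,1],[.3,99.7]);c=c+ey*(y0+y1)/2
    print(n,"rack",c.round(4),yaw,k.sum(),"width",y1-y0,"topx",np.percentile(top[:,0],[1,99]),"topz",np.median(top[:,2]))
    # groove edges: height histogram of recessed front points in free area
    m=(abs(L[:,1])<.05)&(L[:,2]>.05)&(L[:,2]<.19)
    h=L[m&(abs(L[:,0])<.003)][:,2]; hh,_=np.histogram(h,bins=np.arange(.05,.19,.003));print(hh)
    # occupancy near face
    f=L[(L[:,0]<-.015)&(L[:,0]>-.09)&(L[:,2]>.075)&(L[:,2]<.22)&(abs(L[:,1])<.216)]
    hy,_=np.histogram(f[:,1],bins=np.arange(-.22,.221,.01));print(hy)
E
```

```text
scene bin [ 5.378242e+02 -1.296017e+02  2.841800e+00  1.723000e-01  0.000000e+00] 1907 1.2843453634986872
scene rack [0.6929 0.1232] 0.11629358044473374 1176 width 0.4297775619518016 topx [-0.00311934  0.03145934] topz 0.2207247006024683
[ 9 10  6 13  8 18 11  0  0  3  5  6 18 11 16 16 14 17 13 12 16 17  9 19
 14 10 14 16 15 16 12 18 15 17 25  8  0  0  1  9 15 15 19 12 16 18]
[  0   0   0   0  15  48  41  50  41  29  49  13   0   0   0   0   0   0
   0   0   0   0   0   0   0   0   0   0   0  21 192  81  80  83  81  66
  80 102 107 113  67 312   2   0]
side bin [ 5.384035e+02 -1.314215e+02  1.491100e+00  1.825000e-01  0.000000e+00] 3196 1.076401171367488
side rack [0.6934 0.1196] 0.1132177302507442 1873 width 0.4326321821154153 topx [-0.00485517  0.03161603] topz 0.2210099373358364
[20 17 25 16 22 19  1  0  0  0  5 19 19 19 23 22 15 29 16 23 18 21 22 19
 25 18 20 25 21 24 19 21 22 22 17  0  0  0  0  6 18 18 20 24 22 23]
[  0   0   0   2  76  61  84  86  54  77  33   5   0   0   0   0   0   0
   0   0   0   0   0   0   0   0   0   0   2 300  67  29  35  32  36  57
  69  45  51  54  50  75   1   0]
None bin [ 5.381196e+02 -1.309848e+02  2.258300e+00  1.817000e-01  0.000000e+00] 5089 1.1503211749972877
None rack [0.6932 0.1211] 0.11474025443463244 3046 width 0.43381163191523875 topx [-0.00420817  0.0314959 ] topz 0.2208678684733364
[28 27 31 29 30 38 12  0  0  3 10 25 37 30 38 38 29 46 29 34 32 38 31 37
 38 28 34 41 36 40 30 38 37 39 42  8  0  0  1 15 33 33 40 36 38 41]
[  0   0   0   2  91 108 126 136  95 106  82  18   0   0   0   0   0   0
   0   0   0   0   0   0   0   0   0   0   1 320 258 109 116 116 116 121
 153 146 158 167 119 385   3   0]
```

```bash
cat >> h.py <<'E'
def tgt(binp,yaw,pitch,along,Roff=None):
    """tool pose for bin origin binp (m), yaw, pitch(front up); TCP 'along' m down the wall from front_rim"""
    r=R.from_euler('ZY',[yaw,pitch])
    zt=np.array([np.sin(a),0,-np.cos(a)]);yt=np.array([np.cos(a),0,np.sin(a)]);xt=np.cross(yt,zt)
    return binp+r.apply(np.array([-.064,0,.0795])+zt*along), r*R.from_matrix(np.c_[xt,yt,zt])
def togo(p,q):
    o=manip.get_obs();dp=(p-o['position'])*100;rv=(q*R.from_quat(o['ee_rot']).inv()).as_rotvec(degrees=True)
    print("t",o['clock'],"pos",o['position'].round(4),"shift cm",dp.round(2),"turn",rv.round(2),abs(np.linalg.norm(rv)).round(1),"q",o['joint_pos'].round(2),'F',o['ft_force'].round(1),'w',round(o['grip_width']*8.54,2),'g',o['grasp_force'])
E
python3 - <<'E'
from h import *
p,q=tgt(np.array([.538,-.131,.001]),.182,0,-.05);print(p);togo(p,q)
E
```

```text
[ 0.45823848 -0.14567903  0.12748463]
t 0.1 pos [0.1999 0.5918 0.2306] shift cm [ 25.83 -73.75 -10.31] turn [ 13.77 -15.91 -60.26] 63.8 q [-1.27  0.33 -0.06  1.46  0.02  1.35 -0.09] F [-0.1 -0.3 -0.1] w 8.54 g 0.0
```

```bash
python3 -m crank '[[[5,4,-4,0,0.92,-1.06,-4.02],[5,4,-4,0,0.92,-1.06,-4.02],[5,4,-4,0,0.92,-1.06,-4.02],[5,4,-4,0,0.92,-1.06,-4.02],[5,4,-4,0,0.92,-1.06,-4.02],[5,0.6,-5.4,0,0.92,-1.06,-4.02],[5,0.6,-5.4,0,0.92,-1.06,-4.02],[5,0.6,-5.4,0,0.92,-1.06,-4.02],[5,0.6,-5.4,0,0.92,-1.06,-4.02],[5,0.6,-5.4,0,0.92,-1.06,-4.02],[5,0.6,-5.4,-1.4,0.92,-1.06,-4.02],[5,0.6,-5.4,-2,0.92,-1.06,-4.02],[5,0.6,-5.4,-2,0.92,-1.06,-4.02],[5,0.6,-5.4,-2,0.92,-1.06,-4.02],[5,0.5,-5.2,-2,0.92,-1.06,-4.02],[5,0,0,0,0,0,0]]]' 100; python3 - <<'E'
from h import *
o=manip.get_obs();p,d=eyes.camera("wrist");cv2.imwrite("pics/w1.png",p[:,:,::-1])
W=cloud("wrist",d,wristT(o)).reshape(-1,3);np.save("pics/w1W.npy",W)
S=np.vstack([W]+[np.load(f"pics/{m}W.npy") for m in ("scene","side")])
for n,W in (("wrist",W),("all",S)):
    W=W[np.isfinite(W).all(1)]
    b=W[(W[:,2]>.008)&(W[:,2]<.112)&(W[:,0]>.43)&(W[:,0]<.63)&(W[:,1]<-.02)&(W[:,1]>-.22)]
    f,k,e=fitbin(b,np.array([538.,-131,1,.18,0]));print(n,f.round(3),k,e)
P,q=tgt(f[:3]/1000,f[3],0,-.05);togo(P,q)
E
```

```text
clock: 2.1
position: [0.4576, -0.1495, 0.1359]
ee_rot: [0.633, 0.754, 0.133, 0.111]
ft_force: [-0.4, 0.6, 0.2]
grip_width: 0.588
grasp_force: 0.0
wrist [ 5.36689e+02 -1.31353e+02  1.59000e-01  1.78000e-01  0.00000e+00] 19453 0.3661130154554755
all [ 5.36841e+02 -1.31312e+02  3.13000e-01  1.79000e-01  0.00000e+00] 24516 0.4543025979333759
t 2.15 pos [ 0.4582 -0.1472  0.1366] shift cm [-0.11  0.14 -0.98] turn [-0.07 -0.01  0.05] 0.1 q [-0.61 -0.25  0.88  2.23  0.06  0.76  0.42] F [ 0.2  0.7 -0.1] w 4.98 g 0.0
```

View pics/w1.png

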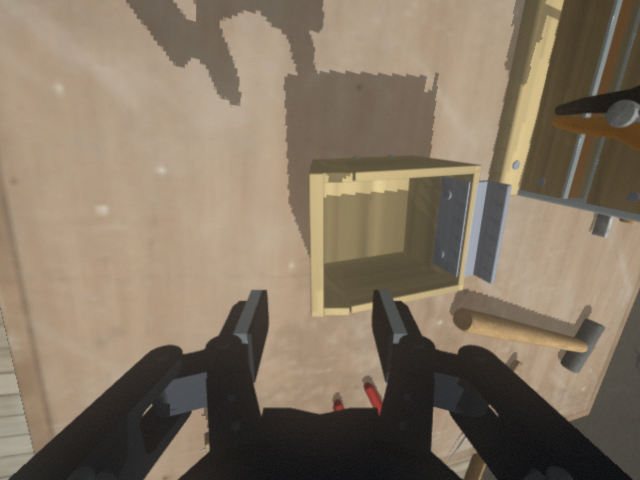

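The fit matches the picture: the front wall is at column 318, with the fingers straddling it at columns 260 and 378. Descending along the wall now.

```bash
python3 -m crank '[[[5,-0.11,0.14,-0.98,0,0,0],[5,0.7,0.12,-1.9,0,0,0],[5,0.7,0.13,-1.9,0,0,0],[5,0.7,0.13,-1.9,0,0,0],[5,0.66,0.12,-2,0,0,0],[5,0,0,0,0,0,0]]]' ; python3 - <<'E'
from h import *
f=np.array([536.8,-131.3,.3,.178]);P,q=tgt(f[:3]/1000,f[3],0,.032);togo(P,q)
E
```

```text
clock: 2.9
position: [0.4844, -0.1384, 0.0486]
ee_rot: [0.63, 0.758, 0.132, 0.11]
ft_force: [-0.8, -0.7, -0.2]
grip_width: 0.585
grasp_force: 0.0
t 2.9 pos [ 0.4844 -0.1384  0.0486] shift cm [ 0.02 -0.22  0.12] turn [ 0.12 -0.21 -0.32] 0.4 q [-0.78  0.14  1.15  2.27 -0.57  0.58  0.97] F [-0.8 -0.7 -0.2] w 4.99 g 0.0
```

```bash
python3 -m crank '[[[5,0,-0.1,0.1,0,0,0],[0,0,0,0,0,0,0],[0,0,0,0,0,0,0],[0,0,0,0,0,0,0],[0,0,0,0,0,0,0],[0,0,0,0,0,0,0],[0,0,0,2,0,0,0],[0,0,0,3,0,0,0],[0,0,0,3,0,0,0],[0,0,0,0,0,0,0]]]' 110; python3 - <<'E'
from h import *
f=np.array([536.8,-131.3,.3,.178]);P,q=tgt(f[:3]/1000,f[3],0,.032);togo(P,q)
E
```

```text
clock: 4.15
position: [0.4856, -0.1378, 0.1255]
ee_rot: [0.629, 0.757, 0.137, 0.109]
ft_force: [-0.6, 0.7, -2.5]
grip_width: 0.083
grasp_force: 108.6
t 4.15 pos [ 0.4856 -0.1378  0.1255] shift cm [-0.1  -0.29 -7.58] turn [-0.42  0.09 -0.45] 0.6 q [-0.83 -0.2   1.08  2.2   0.03  0.72  0.43] F [-0.6  0.7 -2.5] w 0.71 g 108.60526442527771
```

```bash
cat >> h.py <<'E'
def graspfit(save=None):
    """bin pose in tool from wrist cam; returns T_tool_bin"""
    o=manip.get_obs();p,d=eyes.camera("wrist");Tt=np.eye(4);Tt[:3,:3]=R.from_quat(o['ee_rot']).as_matrix();Tt[:3,3]=o['position']
    if save: cv2.imwrite(save,p[:,:,::-1])
    W=cloud("wrist",d,wristT(o)).reshape(-1,3);W=W[np.isfinite(W).all(1)]
    # nominal pose from grasp at 32 mm
    _,q=tgt(np.zeros(3),0,0,0.032);t0=_
    Tn=np.eye(4);Tn[:3,:3]=q.as_matrix();Tn[:3,3]=t0
    Tb=Tt@np.linalg.inv(Tn)
    L=(np.c_[W,np.ones(len(W))]@np.linalg.inv(Tb).T)[:,:3]*1000
    k=(abs(L[:,0])<85)&(abs(L[:,1])<60)&(L[:,2]>-8)&(L[:,2]<110)&((L[:,0]>-45)|(abs(L[:,1])>25)); L=L[k]
    f=lambda p,L=L:binsdf(R.from_rotvec(p[3:]/100).inv().apply(L-p[:3]))
    p0=np.zeros(6)
    for g in (12,6,4):
        kk=f(p0)<g;p0=least_squares(lambda p:f(p,L[kk]),p0,loss='soft_l1',f_scale=1.).x
    print("bin vs nominal mm/deg",p0[:3].round(2),np.degrees(p0[3:]/100).round(2),kk.sum(),np.median(abs(f(p0)[kk])).round(2))
    D=np.eye(4);D[:3,:3]=R.from_rotvec(p0[3:]/100).as_matrix();D[:3,3]=p0[:3]/1000
    return np.linalg.inv(Tn)@D, W
def rackT(c,yaw):
    T=np.eye(4);T[:3,:3]=R.from_euler('z',yaw).as_matrix();T[:2,3]=c;return T
def target(G,TR,heel,pitch):
    """tool pose so that heel (mm, rack frame) with pitch deg"""
    r=R.from_euler('y',pitch,degrees=True);T=np.eye(4);T[:3,:3]=r.as_matrix()
    T[:3,3]=np.array(heel)/1000-r.apply([.06,0,.08])
    M=TR@T@np.linalg.inv(G);return M[:3,3],R.from_matrix(M[:3,:3])
def where(G,TR):
    o=manip.get_obs();Tt=np.eye(4);Tt[:3,:3]=R.from_quat(o['ee_rot']).as_matrix();Tt[:3,3]=o['position']
    B=np.linalg.inv(TR)@Tt@G; e=R.from_matrix(B[:3,:3]).as_euler('ZYX',degrees=True)
    print("in rack: heel",(B@[.06,0,.08,1])[:3].dot(np.eye(3)*1000).round(1),"lip",(B@[.0695,0,.102,1])[:3].dot(np.eye(3)*1000).round(1),"yaw,pitch,roll",e.round(2))
E
python3 - <<'E'
from h import *
G,W=graspfit();np.save("G.npy",G)
TR=rackT([.6932,.1211],.1147);where(G,TR)
for pit in (40,0):
  P,q=target(G,TR,[-48,-10,119],pit);togo(P,q)
E
```

```text
bin vs nominal mm/deg [-0.13 -0.44 -2.96] [-0.19  0.23  0.04] 46812 0.36
in rack: heel [-123.9 -225.6  151.3] lip [-114.3 -225.   173.3] yaw,pitch,roll [4.11 0.22 0.23]
t 4.2 pos [ 0.4846 -0.1377  0.1239] shift cm [ 5.82 23.17  4.65] turn [-6.19 39.3  -3.86] 40.0 q [-0.84 -0.2   1.09  2.2   0.03  0.72  0.44] F [ 0.3  0.4 -3. ] w 0.7 g 108.60154867172241
t 4.2 pos [ 0.4846 -0.1377  0.1239] shift cm [ 4.97 23.08 -3.27] turn [-0.2  -0.25 -4.11] 4.1 q [-0.84 -0.2   1.09  2.2   0.03  0.72  0.44] F [ 0.3  0.4 -3. ] w 0.7 g 108.60154867172241
```

```bash
python3 -m crank '[[[0,-0.2,1.5,1.5,-0.77,4.91,-0.48],[0,-0.1,3,1,-0.77,4.91,-0.48],[0,0,3,0.7,-0.77,4.91,-0.48],[0,0,3,0.5,-0.77,4.91,-0.48],[0,0,3,0.5,-0.77,4.91,-0.48],[0,0,3,0.45,-0.77,4.91,-0.48],[0,0,3,0,-0.77,4.91,-0.48],[0,0,3,0,-0.77,4.91,-0.48],[0,0,0,0,0,0,0],[0,0,0,0,0,0,0]]]' ; python3 - <<'E'
from h import *
TR=rackT([.6932,.1211],.1147)
G,W=graspfit("pics/w2.png");np.save("G2.npy",G);np.save("pics/w2W.npy",W);where(G,TR);where(np.load("G.npy"),TR)
p,d=eyes.camera("side");cv2.imwrite("pics/s2.png",cv2.resize(p[100:340,200:500,::-1],None,fx=2,fy=2))
P,q=target(G,TR,[-48,-10,119],40);togo(P,q)
E
```

```text
clock: 5.45
position: [0.4812, 0.0862, 0.1688]
ee_rot: [0.656, 0.734, -0.129, -0.115]
ft_force: [0.4, -0.4, -3.0]
grip_width: 0.087
grasp_force: 108.5
bin vs nominal mm/deg [-0.27 -0.63  2.7 ] [-0.43  0.54  0.1 ] 47009 0.54
in rack: heel [-106.5  -10.9  121.6] lip [-85.  -10.7 132.2] yaw,pitch,roll [-3.00e-02  4.04e+01 -3.10e-01]
in rack: heel [-110.2  -11.   117.7] lip [-88.7 -11.  128.4] yaw,pitch,roll [-0.1  40.1  -0.11]
t 5.55 pos [0.4812 0.086  0.1697] shift cm [ 5.77  0.76 -0.38] turn [ 0.25 -0.35 -0.16] 0.5 q [-0.89  0.45  0.85  1.66 -0.31  1.54  0.14] F [-0.5  0.2 -3.1] w 0.73 g 108.45630526542664
```

View pics/w2.png

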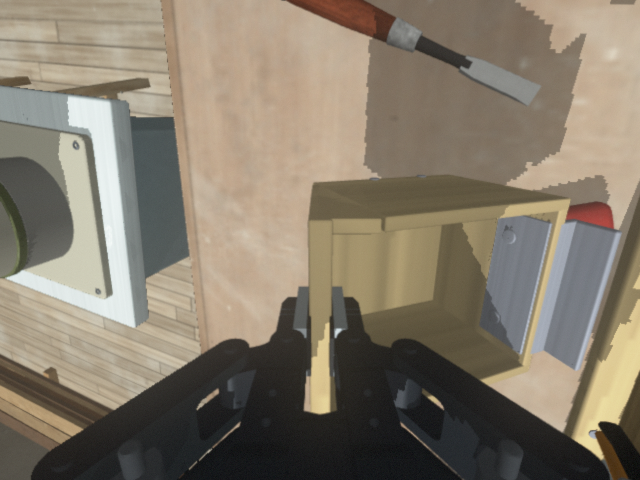

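View pics/s2.png

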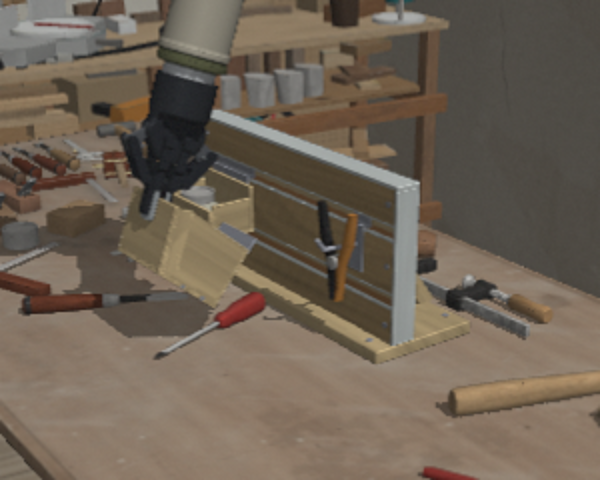

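The wrist view shows the bin held at its front wall (325,300), tilted, with the hook plate at (580,290). The side view shows it level with the free gap, with nothing touching. The two in-hand fits differ by about 5 mm in z, so I'll check that with a tighter mask and the fixed cameras.

```bash
cat > g2.py <<'E'
from h import *
def fit6(W,Tb,mask=True,verbose=""):
    L=(np.c_[W,np.ones(len(W))]@np.linalg.inv(Tb).T)[:,:3]*1000
    k=(abs(L[:,0])<85)&(abs(L[:,1])<60)&(L[:,2]>-8)&(L[:,2]<110)
    if mask: k&=((L[:,0]>-25)|(abs(L[:,1])>32))
    L=L[k]
    f=lambda p,L=L:binsdf(R.from_rotvec(p[3:]/100).inv().apply(L-p[:3]))
    p0=np.zeros(6)
    for g in (12,6,3):
        kk=f(p0)<g;p0=least_squares(lambda p:f(p,L[kk]),p0,loss='soft_l1',f_scale=.7).x
    B=R.from_rotvec(p0[3:]/100).inv().apply(L-p0[:3]);r=binsdf(B)
    parts={'floor':(B[:,2]<12)&(abs(B[:,1])<40)&(abs(B[:,0])<45),'sidetop':(B[:,2]>80)&(abs(B[:,1])>43)&(abs(B[:,1])<51)&(B[:,0]<50),'lip':B[:,0]>63,'lipTop':B[:,2]>98}
    print(verbose,"bin vs nominal",p0[:3].round(2),np.degrees(p0[3:]/100).round(2),kk.sum(),{n:(int((m&kk).sum()),np.mean(r[m&kk]).round(2),np.mean(B[m&kk],axis=0).round(1)) for n,m in parts.items()})
    D=np.eye(4);D[:3,:3]=R.from_rotvec(p0[3:]/100).as_matrix();D[:3,3]=p0[:3]/1000
    return D
def toolT(o):
    T=np.eye(4);T[:3,:3]=R.from_quat(o['ee_rot']).as_matrix();T[:3,3]=o['position'];return T
t0,q=tgt(np.zeros(3),0,0,.032);Tn=np.eye(4);Tn[:3,:3]=q.as_matrix();Tn[:3,3]=t0
E
python3 - <<'E'
from g2 import *
o=manip.get_obs();Tb=toolT(o)@np.linalg.inv(Tn)
W=np.load("pics/w2W.npy");fit6(W,Tb,verbose="w2")
A=[]
for n in("wrist","scene","side"):
    o=manip.get_obs();p,d=eyes.camera(n)
    W=(cloud(n,d,wristT(o)) if n=="wrist" else cloud(n,d)).reshape(-1,3);W=W[np.isfinite(W).all(1)];A.append(W)
    Tb=toolT(o)@np.linalg.inv(Tn);fit6(W,Tb,verbose=n)
fit6(np.vstack(A[1:]),Tb,verbose="both")
E
```

```text
w2 bin vs nominal [ 0.32 -0.58  1.96] [-0.5   0.55  0.07] 45824 {'floor': (6239, np.float64(-0.16), array([ 9.5, -9.4,  0.2])), 'sidetop': (3, np.float64(-1.54), array([29.7, 47.1, 80.1])), 'lip': (6971, np.float64(-0.27), array([67.7,  3. , 87.4])), 'lipTop': (0, np.float64(nan), array([nan, nan, nan]))}
wrist bin vs nominal [-0.19 -0.61  2.71] [-0.4   0.47  0.09] 45765 {'floor': (6200, np.float64(-0.16), array([ 9.7, -9.4,  0.2])), 'sidetop': (1, np.float64(-2.68), array([ 3.6, 46.7, 80.1])), 'lip': (6973, np.float64(-0.28), array([67.7,  3. , 87.4])), 'lipTop': (0, np.float64(nan), array([nan, nan, nan]))}
scene bin vs nominal [ 1.5  -0.27 -0.84] [-0.18 -0.54 -0.16] 1885 {'floor': (11, np.float64(-0.24), array([-41.8,  10.2,   5.8])), 'sidetop': (60, np.float64(-0.61), array([ 1.2, 35.2, 82.1])), 'lip': (196, np.float64(-0.34), array([68.8,  2.3, 89.9])), 'lipTop': (30, np.float64(-0.32), array([69.3,  1.8, 99.4]))}
side bin vs nominal [ 0.15 -1.09 -1.38] [ 0.08 -0.58  0.26] 1636 {'floor': (19, np.float64(0.34), array([-42.1,  -8.9,   5.1])), 'sidetop': (36, np.float64(-0.61), array([  1.5, -48.4,  81.9])), 'lip': (108, np.float64(-0.38), array([70.1, -5.3, 93.4])), 'lipTop': (23, np.float64(-0.11), array([70.9, -4.4, 99.4]))}
both bin vs nominal [ 0.67 -0.79 -1.45] [-0.27 -0.12 -0.11] 3467 {'floor': (30, np.float64(0.04), array([-41.7,  -4.3,   4.9])), 'sidetop': (92, np.float64(-0.51), array([ 3.7,  8.4, 82.3])), 'lip': (306, np.float64(-0.36), array([69. , -0.3, 91.9])), 'lipTop': (65, np.float64(-0.3), array([69.4, -0.5, 99.8]))}
  return _methods._mean(a, axis=axis, dtype=dtype,
  ret = ret.dtype.type(ret / rcount)
  ret = um.true_divide(
```

The wrist fit latched the floor's top onto its underside. Correcting for that gives z ≈ -3 mm, against -1.4 mm from the fixed cameras, so the bin hasn't slipped. I'll use the mean and go to the pre-entry pose.

```bash
cat >> g2.py <<'E'
def mkG(x,y,z,pitch=0):
    D=np.eye(4);D[:3,3]=np.array([x,y,z])/1000;D[:3,:3]=R.from_euler('y',pitch,degrees=True).as_matrix();return np.linalg.inv(Tn)@D
G=mkG(.4,-.7,-2);TR=rackT([.6932,.1211],.1147)
E
python3 - <<'E'
from g2 import *
where(G,TR)
for h,p in (([-32,-10,135],40),([-6,-10,161],40)): togo(*target(G,TR,h,p))
E
```

```text
in rack: heel [-109.   -10.9  119.5] lip [-87.6 -11.  130.3] yaw,pitch,roll [-0.06 39.81  0.14]
t 5.7 pos [0.4813 0.0866 0.1702] shift cm [7.65 0.95 1.59] turn [-0.13  0.17  0.15] 0.3 q [-0.89  0.45  0.85  1.66 -0.31  1.54  0.14] F [-1.   0.3 -2.9] w 0.71 g 108.45813632011414
t 5.7 pos [0.4813 0.0866 0.1702] shift cm [10.24  1.25  4.19] turn [-0.13  0.17  0.15] 0.3 q [-0.89  0.45  0.85  1.66 -0.31  1.54  0.14] F [-1.   0.3 -2.9] w 0.71 g 108.45813632011414
```

```bash
python3 -m crank '[[[0,2,0.25,0.6,0,0,0],[0,2,0.25,0.5,0,0,0],[0,2,0.25,0.5,0,0,0],[0,1.65,0.2,0,0,0.1,0.1],[0,0,0,0,0,0,0],[0,0,0,0,0,0,0]]]' ; cat >> g2.py <<'E'
def look(tag=None):
    A=[]
    for n in("scene","side"):
        o=manip.get_obs();p,d=eyes.camera(n)
        if tag: cv2.imwrite(f"pics/{n}{tag}.png",p[:,:,::-1])
        W=cloud(n,d).reshape(-1,3);A.append(W[np.isfinite(W).all(1)])
    W=np.vstack(A);L=(np.c_[W,np.ones(len(W))]@np.linalg.inv(TR).T)[:,:3]
    W=W[L[:,0]<-.004 if tag!='hung' else L[:,0]<-.003]
    D=fit6(W,toolT(o)@G@np.linalg.inv(np.eye(4)),verbose="fixed");return G@D
E
python3 - 2>/dev/null <<'E'
from g2 import *
G2=look("3");where(G,TR);where(G2,TR);togo(*target(G,TR,[-6,-10,161],40))
E
```

```text
clock: 6.45
position: [0.5574, 0.0963, 0.186]
ee_rot: [0.655, 0.735, -0.129, -0.116]
ft_force: [-0.9, -0.0, -3.3]
grip_width: 0.087
grasp_force: 108.5
fixed bin vs nominal [ 0.9  -0.24  0.15] [-0.34 -0.09  0.3 ] 3328 {'floor': (77, np.float64(-0.16), array([-16.3,  -6.4,   2.4])), 'sidetop': (98, np.float64(-0.28), array([-0.5,  8.9, 82.5])), 'lip': (284, np.float64(-0.12), array([68.8, -1.4, 92.6])), 'lipTop': (66, np.float64(0.05), array([ 69.2,  -2.1, 100.3]))}
in rack: heel [-32.4  -9.5 135.2] lip [-11.   -9.5 145.9] yaw,pitch,roll [ 0.08 39.96  0.14]
in rack: heel [-31.7  -8.9 134.9] lip [-10.3  -8.8 145.7] yaw,pitch,roll [ 0.47 39.87  0.05]
t 6.55 pos [0.5574 0.0965 0.1861] shift cm [2.63 0.26 2.59] turn [-0.11  0.03  0.01] 0.1 q [-0.77  0.61  0.81  1.41 -0.38  1.65  0.18] F [-1.   0.  -1.6] w 0.7 g 108.50143432617188
```

```bash
python3 -m crank '[[[0,0.5,0.06,0.52,0,0,0],[0,0.5,0.06,0.52,0,0,0],[0,0.5,0.06,0.52,0,0,0],[0,0.5,0.06,0.52,0,0,0],[0,0.55,0.06,0.52,0,0,0],[0,0,0,0,0,0,0]]]' ; python3 - 2>/dev/null <<'E'
from g2 import *
G2=look("4");where(G,TR);where(G2,TR)
for h,p in (([-4.5,-9.5,159],32),([-3,-9.5,156.5],24),([-1.5,-9.5,154.5],16),([-.5,-9.5,153],9)): togo(*target(G,TR,h,p))
E
```

```text
clock: 7.3
position: [0.5753, 0.0989, 0.2106]
ee_rot: [0.655, 0.733, -0.137, -0.124]
ft_force: [-39.7, -2.6, -2.8]
grip_width: 0.081
grasp_force: 136.4
fixed bin vs nominal [-6.68  0.1  -6.49] [-0.17  5.91  0.17] 3195 {'floor': (100, np.float64(-0.21), array([-18.8,   1. ,   2.3])), 'sidetop': (102, np.float64(-0.34), array([ 4.9,  0.4, 82.6])), 'lip': (185, np.float64(-0.16), array([68.4, -2. , 91. ])), 'lipTop': (15, np.float64(0.56), array([66.9, -7.1, 99. ]))}
in rack: heel [-15.8  -9.3 156.9] lip [  5.9  -9.4 167.1] yaw,pitch,roll [1.000e-02 4.135e+01 2.200e-01]
in rack: heel [-23.5  -8.8 146.2] lip [ -0.9  -8.7 154.2] yaw,pitch,roll [ 0.28 47.25  0.24]
t 7.4 pos [0.5751 0.0989 0.2104] shift cm [ 0.4   0.02 -1.55] turn [ 0.9  -9.31  0.12] 9.3 q [-0.72  0.65  0.8   1.3  -0.4   1.74  0.18] F [-37.9  -1.8  -3.3] w 0.78 g 135.28258943930268
t 7.4 pos [0.5751 0.0989 0.2104] shift cm [ 0.16 -0.01 -3.38] turn [  1.8  -17.25   0.11] 17.3 q [-0.72  0.65  0.8   1.3  -0.4   1.74  0.18] F [-37.9  -1.8  -3.3] w 0.78 g 135.28258943930268
t 7.4 pos [0.5751 0.0989 0.2104] shift cm [ 0.14 -0.01 -5.21] turn [  2.71 -25.2    0.1 ] 25.3 q [-0.72  0.65  0.8   1.3  -0.4   1.74  0.18] F [-37.9  -1.8  -3.3] w 0.78 g 135.28258943930268
t 7.4 pos [0.5751 0.0989 0.2104] shift cm [ 0.28  0.   -6.78] turn [  3.51 -32.16   0.09] 32.3 q [-0.72  0.65  0.8   1.3  -0.4   1.74  0.18] F [-37.9  -1.8  -3.3] w 0.78 g 135.28258943930268
```

The lip tip caught the lower edge with 38 N, turning the bin about 6° in the grip. By the geometry the 45° line leaves only about 1 mm under the tip and 5 mm above. I'll back off, re-measure, and come in about 2.5 mm higher.

```bash
python3 -m crank '[[[0,-0.8,-0.1,0,0,0,0],[0,-0.8,-0.1,-0.6,0,0,0],[0,-0.8,-0.1,-0.6,0,0,0],[0,0,0,0,0,0,0],[0,0,0,0,0,0,0]]]' 120; python3 - 2>/dev/null <<'E'
from g2 import *
G=look("5");np.save("G5.npy",G);
import g2; g2.G=G
G=look("6");np.save("G6.npy",G);where(G,TR)
for h,p in (([-30,-10,140],40),([-6,-10,163.5],40)): togo(*target(G,TR,h,p))
E
```

```text
clock: 8.02
position: [0.5597, 0.0968, 0.2002]
ee_rot: [0.655, 0.735, -0.129, -0.116]
ft_force: [-0.1, -0.1, -3.0]
grip_width: 0.083
grasp_force: 122.2
fixed bin vs nominal [ 0.53  0.14 -1.37] [-0.29  0.3   0.18] 3341 {'floor': (83, np.float64(-0.23), array([-11.6,  -0.2,   2. ])), 'sidetop': (110, np.float64(-0.2), array([ 2.2,  7.2, 82.5])), 'lip': (266, np.float64(-0.25), array([68.7, -1.2, 92.5])), 'lipTop': (61, np.float64(-0.07), array([69.1, -0.5, 99.9]))}
fixed bin vs nominal [-0.07 -0.01  0.15] [-0.05  0.11 -0.12] 3350 {'floor': (84, np.float64(-0.25), array([-10.3,   0.6,   2.1])), 'sidetop': (101, np.float64(-0.42), array([ 2.7,  9.1, 82.5])), 'lip': (266, np.float64(-0.16), array([68.6, -1.3, 92.5])), 'lipTop': (65, np.float64(-0.13), array([ 68.8,   0.2, 100.2]))}
in rack: heel [-30.4  -9.  147.2] lip [ -8.9  -8.9 157.8] yaw,pitch,roll [ 0.14 40.35 -0.2 ]
t 8.225 pos [0.5597 0.0966 0.2001] shift cm [ 0.01 -0.06 -0.78] turn [ 0.19 -0.33 -0.26] 0.5 q [-0.76  0.61  0.81  1.39 -0.38  1.68  0.17] F [-0.5 -0.  -2.5] w 0.7 g 122.18132257461548
t 8.225 pos [0.5597 0.0966 0.2001] shift cm [2.4  0.21 1.57] turn [ 0.19 -0.33 -0.26] 0.5 q [-0.76  0.61  0.81  1.39 -0.38  1.68  0.17] F [-0.5 -0.  -2.5] w 0.7 g 122.18132257461548
```

```bash
python3 -m crank '[[[0,0,-0.06,-0.76,0.19,-0.33,-0.2],[0,0.4,0.05,0.39,0,0,0],[0,0.4,0.05,0.39,0,0,0],[0,0.4,0.05,0.39,0,0,0],[0,0.4,0.05,0.39,0,0,0],[0,0,0,0,0,0,0]]]' ; python3 - 2>/dev/null <<'E'
from g2 import *
import g2; g2.G=G=np.load("G6.npy")
where(G,TR);G2=look("7");where(G2,TR)
togo(*target(G,TR,[-6,-10,163.5],40))
E
```

```text
clock: 8.98
position: [0.5759, 0.098, 0.2082]
ee_rot: [0.657, 0.735, -0.125, -0.115]
ft_force: [0.4, 0.1, -3.5]
grip_width: 0.08
grasp_force: 122.1
in rack: heel [-13.8  -9.7 156.1] lip [  7.6  -9.7 166.8] yaw,pitch,roll [ 0.06 39.98 -0.  ]
fixed bin vs nominal [-0.19 -0.17  0.18] [-0.01  0.15  0.08] 3146 {'floor': (83, np.float64(-0.19), array([-10.3,  -3. ,   2. ])), 'sidetop': (101, np.float64(0.05), array([ 0.4, 13.1, 82.5])), 'lip': (40, np.float64(-0.47), array([67.2, -0.1, 84.2])), 'lipTop': (0, np.float64(nan), array([nan, nan, nan]))}
in rack: heel [-14.2  -9.8 155.6] lip [  7.2  -9.7 166.3] yaw,pitch,roll [ 0.17 40.17  0.06]
t 9.075 pos [0.5755 0.098  0.2079] shift cm [0.82 0.07 0.78] turn [-0.   -0.02 -0.06] 0.1 q [-0.74  0.63  0.81  1.33 -0.4   1.7   0.17] F [-0.9  0.5 -2.4] w 0.68 g 122.10567712783813
```

No contact, and the lip is inside the mouth. I'll finish the entry.

```bash
python3 -m crank '[[[0,0.4,0.04,0.39,0,0,0],[0,0.42,0.04,0.37,0,0,0],[0,0,0,0,0,0,0],[0,0,0,0,0,0,0]]]' ; python3 - 2>/dev/null <<'E'
from g2 import *
G=np.load("G6.npy")
where(G,TR)
for h,p in (([-4.5,-10,160.5],32),([-3,-10,157.5],24),([-1.5,-10,155],16),([-.5,-10,153],9)): togo(*target(G,TR,h,p))
E
```

```text
clock: 9.57
position: [0.5836, 0.0988, 0.2155]
ee_rot: [0.657, 0.735, -0.126, -0.115]
ft_force: [-0.1, -0.1, -3.0]
grip_width: 0.081
grasp_force: 122.1
in rack: heel [ -6.   -9.8 163.2] lip [ 15.4  -9.8 174. ] yaw,pitch,roll [ 0.07 40.02  0.  ]
t 9.575 pos [0.5836 0.0988 0.2155] shift cm [-0.47 -0.06 -1.79] turn [ 0.92 -7.97 -0.06] 8.0 q [-0.72  0.64  0.81  1.29 -0.4   1.73  0.17] F [-0.1 -0.1 -3. ] w 0.69 g 122.106192111969
t 9.575 pos [0.5836 0.0988 0.2155] shift cm [-0.72 -0.09 -3.68] turn [  1.84 -15.92  -0.06] 16.0 q [-0.72  0.64  0.81  1.29 -0.4   1.73  0.17] F [-0.1 -0.1 -3. ] w 0.69 g 122.106192111969
t 9.575 pos [0.5836 0.0988 0.2155] shift cm [-0.76 -0.09 -5.56] turn [  2.76 -23.86  -0.06] 24.0 q [-0.72  0.64  0.81  1.29 -0.4   1.73  0.17] F [-0.1 -0.1 -3. ] w 0.69 g 122.106192111969
t 9.575 pos [0.5836 0.0988 0.2155] shift cm [-0.63 -0.08 -7.2 ] turn [  3.56 -30.82  -0.06] 31.0 q [-0.72  0.64  0.81  1.29 -0.4   1.73  0.17] F [-0.1 -0.1 -3. ] w 0.69 g 122.106192111969
```

```bash
python3 -m crank '[[[0,-0.24,-0.03,-0.9,0.46,-3.98,-0.03],[0,-0.23,-0.03,-0.89,0.46,-3.98,-0.03],[0,-0.13,-0.02,-0.95,0.46,-3.98,0],[0,-0.12,-0.01,-0.94,0.46,-3.98,0],[0,-0.02,0,-0.94,0.46,-3.98,0],[0,-0.02,0,-0.94,0.46,-3.98,0],[0,0,0,0,0,0,0],[0,0,0,0,0,0,0]]]' ; python3 - 2>/dev/null <<'E'
from g2 import *
import g2; g2.G=G=np.load("G6.npy")
where(G,TR);G2=look("8");np.save("G8.npy",G2);where(G2,TR)
for h,p in (([-1,-10,153.5],11),([-.5,-10,153],9)): togo(*target(G,TR,h,p));togo(*target(G2,TR,h,p))
E
```

```text
clock: 10.58
position: [0.576, 0.0981, 0.1604]
ee_rot: [0.666, 0.745, 0.03, 0.023]
ft_force: [0.3, -0.4, -2.3]
grip_width: 0.082
grasp_force: 122.0
in rack: heel [ -1.6  -9.6 155.4] lip [ 13.6  -9.6 173.9] yaw,pitch,roll [ 0.03 16.06  0.03]
fixed bin vs nominal [0.95 0.27 0.84] [ 0.34 -1.   -0.05] 3194 {'floor': (124, np.float64(-0.89), array([  7.2, -26. ,   4.2])), 'sidetop': (113, np.float64(-0.54), array([ 1.5,  6.8, 81.9])), 'lip': (0, np.float64(nan), array([nan, nan, nan])), 'lipTop': (0, np.float64(nan), array([nan, nan, nan]))}
in rack: heel [ -1.2 -10.2 157.1] lip [ 13.7 -10.3 175.9] yaw,pitch,roll [-0.05 15.04  0.31]
t 10.675 pos [0.5763 0.0979 0.1601] shift cm [ 0.03 -0.   -1.21] turn [ 0.59 -5.01 -0.01] 5.0 q [-1.    0.32  0.9   1.77 -0.28  1.1   0.1 ] F [ 0.3  1.2 -1.9] w 0.7 g 122.05001592636108
t 10.675 pos [0.5763 0.0979 0.1601] shift cm [ 0.03 -0.   -1.19] turn [ 0.16 -4.05  0.12] 4.1 q [-1.    0.32  0.9   1.77 -0.28  1.1   0.1 ] F [ 0.3  1.2 -1.9] w 0.7 g 122.05001592636108
t 10.675 pos [0.5763 0.0979 0.1601] shift cm [ 0.11  0.01 -1.66] turn [ 0.82 -6.99 -0.01] 7.0 q [-1.    0.32  0.9   1.77 -0.28  1.1   0.1 ] F [ 0.3  1.2 -1.9] w 0.7 g 122.05001592636108
t 10.675 pos [0.5763 0.0979 0.1601] shift cm [ 0.11  0.   -1.65] turn [ 0.38 -6.04  0.12] 6.1 q [-1.    0.32  0.9   1.77 -0.28  1.1   0.1 ] F [ 0.3  1.2 -1.9] w 0.7 g 122.05001592636108
```

```bash
python3 -m crank '[[[0,0.03,0,-0.5,0.17,-1.8,0],[0,0.03,0,-0.5,0.17,-1.8,0],[0,0.03,0,-0.45,0.17,-1.8,0],[0,0,0,0,0,0,0],[0,0,0,0,0,0,0]]]' ; python3 - 2>/dev/null <<'E'
from g2 import *
import g2; g2.G=G=np.load("G6.npy")
where(G,TR);G2=look("9");np.save("G9.npy",G2);where(G2,TR);togo(*target(G2,TR,[-.5,-10,152],8))
E
```

```text
clock: 11.3
position: [0.577, 0.0978, 0.1461]
ee_rot: [0.664, 0.743, 0.065, 0.055]
ft_force: [-8.6, -0.1, 7.7]
grip_width: 0.079
grasp_force: 123.7
in rack: heel [ -0.7 -10.1 152.3] lip [ 12.7 -10.1 172.1] yaw,pitch,roll [-0.03 10.62 -0.09]
fixed bin vs nominal [ 2.39 -0.2   1.18] [ 0.04 -1.89 -0.1 ] 3318 {'floor': (180, np.float64(-0.82), array([  6.7, -25.9,   4.5])), 'sidetop': (161, np.float64(-0.3), array([ 3.9,  9.2, 82.4])), 'lip': (0, np.float64(nan), array([nan, nan, nan])), 'lipTop': (0, np.float64(nan), array([nan, nan, nan]))}
in rack: heel [ -0.4 -10.5 155.3] lip [ 12.4 -10.5 175.6] yaw,pitch,roll [-0.13  8.74 -0.07]
t 11.4 pos [0.577  0.0978 0.1461] shift cm [-0.    0.02 -0.49] turn [ 0.15 -0.73  0.12] 0.8 q [-1.06  0.26  0.92  1.87 -0.24  0.95  0.06] F [-9.  -0.7  8. ] w 0.69 g 123.68270874023438
```

```bash
python3 -m crank '[[[0,-0.05,0,0.05,0,0,0],[3,0,0,0,0,0,0],[4,0,0,0,0,0,0],[4,0,0,0,0,0,0],[4,0,0,0,0,0,0],[4,0,0,0,0,0,0],[4,-0.3,-0.04,1.8,0,0,0],[4,-0.35,-0.04,2,0,0,0],[4,-0.35,-0.04,2,0,0,0],[4,-0.5,0,3,0,0,0],[4,0,0,0,0,0,0],[4,0,0,0,0,0,0],[4,0,0,0,0,0,0]]]' ; python3 - 2>/dev/null <<'E'
from g2 import *
# fit bin in fixed cams, rack-frame nominal at 8 deg hang
A=[]
for n in("scene","side"):
    p,d=eyes.camera(n)
    if n=="side": cv2.imwrite("pics/hang.png",cv2.resize(p[100:340,200:500,::-1],None,fx=2,fy=2))
    W=cloud(n,d).reshape(-1,3);A.append(W[np.isfinite(W).all(1)])
W=np.vstack(A);np.save("pics/hangW.npy",W);L=(np.c_[W,np.ones(len(W))]@np.linalg.inv(TR).T)[:,:3]
r=R.from_euler('y',8,degrees=True);T=np.eye(4);T[:3,:3]=r.as_matrix();T[:3,3]=np.array([0,-.01,.152])-r.apply([.06,0,.08])
D=fit6(W[L[:,0]<-.004],TR@T,mask=False,verbose="hang");B=T@D
print("heel",(B@[.06,0,.08,1])[:3].round(4),"lip",(B@[.0695,0,.102,1])[:3].round(4),"ypr",R.from_matrix(B[:3,:3]).as_euler('ZYX',degrees=True).round(2))
print("rim",((TR@B)@[-.064,0,.0795,1])[:3]);print(manip.get_obs()['position'],manip.get_obs()['ft_force'])
E
```

```text
clock: 13.02
position: [0.5611, 0.0966, 0.2335]
ee_rot: [0.664, 0.743, 0.065, 0.056]
ft_force: [0.0, -0.5, -1.3]
grip_width: 0.469
grasp_force: 0.0
hang bin vs nominal [-3.52 -0.53  5.32] [-0.13  2.2  -0.08] 4197 {'floor': (235, np.float64(-0.58), array([ -4.7, -19.3,   4.8])), 'sidetop': (195, np.float64(-0.45), array([ 1.7,  1.1, 82.4])), 'lip': (0, np.float64(nan), array([nan, nan, nan])), 'lipTop': (0, np.float64(nan), array([nan, nan, nan]))}
heel [-1.00e-04 -1.04e-02  1.55e-01] lip [ 0.0132 -0.0104  0.175 ] ypr [-0.08 10.2  -0.14]
rim [0.57297073 0.09691771 0.17645824]
[0.56120719 0.09654216 0.23342639] [ 0.34132955  0.04774942 -0.63715777]
```

View pics/hang.png

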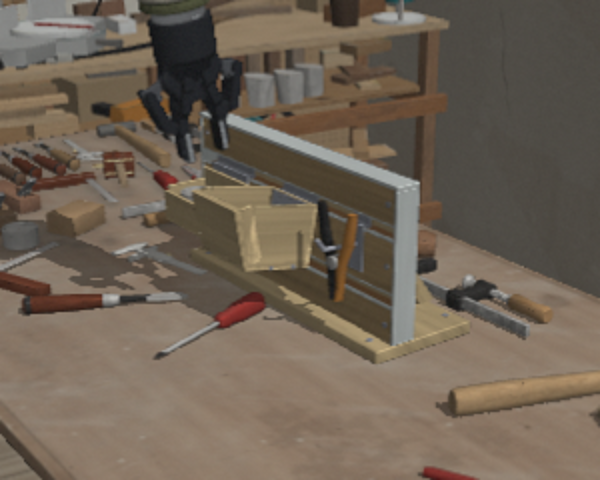

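The bin hangs by its hook with the front raised about 8–10°, hand clear. Now shut the fingers, go plumb over the rim and press.

```bash
python3 -m crank '[[[0,0.4,0,0,-0.4,3.3,0],[0,0.4,0,0,-0.4,3.3,0],[0,0.4,0,0,-0.35,3.3,0],[0,0,0,-1,0,0,0],[0,0,0,-1.5,0,0,0],[0,0,0,-1.5,0,0,0],[0,0,0,-1,0,0,0],[0,0,0,0,0,0,0]]]' 60; python3 -c "
from h import *;o=manip.get_obs();print(o['position'],o['ft_force'],o['grip_width'])"
```

```text
clock: 14.12
position: [0.5729, 0.0968, 0.1832]
ee_rot: [0.666, 0.746, -0.0, -0.002]
ft_force: [-0.3, 0.4, 1.0]
grip_width: -0.001
grasp_force: 0.0
[0.57287936 0.09682284 0.18321103] [-0.3199703   0.38404078  0.98458574] -0.0012602949716450883
```

```bash
python3 -m crank '[[[0,0,0,-0.4,0,0,0],[0,0,0,-0.4,0,0,0],[0,0,0,-0.4,0,0,0],[0,0,0,-0.3,0,0,0],[0,0,0,0,0,0,0]]]'; python3 -m crank '[[[0,0,0,-0.3,0,0,0],[0,0,0,-0.3,0,0,0],[0,0,0,0,0,0,0]]]';python3 -m crank '[[[0,0,0,-0.3,0,0,0],[0,0,0,-0.3,0,0,0],[0,0,0,0,0,0,0]]]'
```

```text
clock: 14.75
position: [0.5734, 0.0967, 0.1688]
ee_rot: [0.666, 0.746, 0.0, -0.002]
ft_force: [0.2, -0.1, 0.1]
grip_width: -0.003
grasp_force: 0.0
clock: 15.12
position: [0.5733, 0.0967, 0.1626]
ee_rot: [0.666, 0.746, 0.0, -0.002]
ft_force: [-0.3, -0.5, 0.6]
grip_width: -0.0
grasp_force: 0.0
clock: 15.5
position: [0.5733, 0.0967, 0.1567]
ee_rot: [0.666, 0.746, 0.0, -0.002]
ft_force: [-0.4, -0.7, -0.5]
grip_width: -0.002
grasp_force: 0.0
```

```bash
python3 - 2>/dev/null <<'E'
from g2 import *
ims=[]
p,d=eyes.camera("wrist");ims.append(cv2.resize(p[:,:,::-1],(400,300)))
A=[]
for n in("scene","side"):
    p,d=eyes.camera(n)
    ims.append(cv2.resize(p[150:330,200:440,::-1] if n=="side" else p[150:330,180:420,::-1],(400,300)))
    W=cloud(n,d).reshape(-1,3);A.append(W[np.isfinite(W).all(1)])
ims.append(ims[0]*0);cv2.imwrite("pics/press.png",np.vstack([np.hstack(ims[:2]),np.hstack(ims[2:])]))
W=np.vstack(A);L=(np.c_[W,np.ones(len(W))]@np.linalg.inv(TR).T)[:,:3]
r=R.from_euler('y',8,degrees=True);T=np.eye(4);T[:3,:3]=r.as_matrix();T[:3,3]=np.array([0,-.01,.152])-r.apply([.06,0,.08])
B=T@fit6(W[L[:,0]<-.004],TR@T,mask=True,verbose="hang")
print("heel",(B@[.06,0,.08,1])[:3].round(4),"ypr",R.from_matrix(B[:3,:3]).as_euler('ZYX',degrees=True).round(2),"rim",((TR@B)@[-.064,0,.0795,1])[:3])
E
```

```text
hang bin vs nominal [ 5.18 -0.22 -4.66] [ 0.11 -5.51 -0.1 ] 3489 {'floor': (232, np.float64(-0.88), array([  9. , -23.8,   2.5])), 'sidetop': (48, np.float64(-0.81), array([28.8,  6.5, 81.9])), 'lip': (0, np.float64(nan), array([nan, nan, nan])), 'lipTop': (0, np.float64(nan), array([nan, nan, nan]))}
heel [-0.0027 -0.0105  0.1531] ypr [-0.1   2.49  0.1 ] rim [0.56864537 0.09642722 0.15799452]
```

View pics/press.png

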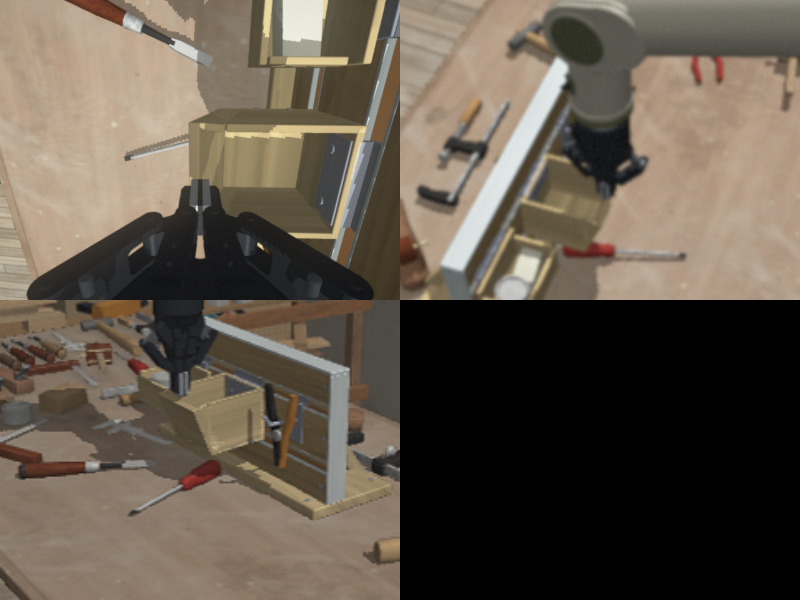

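The fingertips stand on the front rim (wrist view 200,190). The bin has come down to about 2.5° and the rim to z ≈ 0.157. I'll continue pressing.

```bash
python3 -m crank '[[[0,0,0,-0.25,0,0,0],[0,0,0,-0.25,0,0,0],[0,0,0,0,0,0,0]]]';python3 -m crank '[[[0,0,0,-0.2,0,0,0],[0,0,0,-0.2,0,0,0],[0,0,0,0,0,0,0]]]'
```

```text
clock: 16.02
position: [0.5733, 0.0967, 0.1517]
ee_rot: [0.666, 0.746, 0.0, -0.002]
ft_force: [-0.2, 0.7, 0.1]
grip_width: -0.0
grasp_force: 0.0
clock: 16.4
position: [0.5737, 0.0967, 0.1491]
ee_rot: [0.666, 0.746, 0.001, -0.002]
ft_force: [-5.4, -0.5, 13.2]
grip_width: -0.003
grasp_force: 6.4
```

```bash
cat > chk.py <<'E'
from g2 import *
A=[]
for n in("scene","side"):
    p,d=eyes.camera(n)
    cv2.imwrite(f"pics/chk_{n}.png",p[:,:,::-1])
    W=cloud(n,d).reshape(-1,3);A.append(W[np.isfinite(W).all(1)])
W=np.vstack(A);L=(np.c_[W,np.ones(len(W))]@np.linalg.inv(TR).T)[:,:3]
for p0 in (0,5):
    r=R.from_euler('y',p0,degrees=True);T=np.eye(4);T[:3,:3]=r.as_matrix();T[:3,3]=np.array([0,-.01,.152])-r.apply([.06,0,.08])
    B=T@fit6(W[L[:,0]<-.004],TR@T,mask=True,verbose="chk")
    print("heel",(B@[.06,0,.08,1])[:3].round(4),"ypr",R.from_matrix(B[:3,:3]).as_euler('ZYX',degrees=True).round(2),"rim",((TR@B)@[-.064,0,.0795,1])[:3])
E
python3 -m crank '[[[0,0,0,-0.15,0,0,0],[0,0,0,-0.1,0,0,0],[0,0,0,0,0,0,0],[0,0,0,0,0,0,0]]]';python3 chk.py 2>/dev/null
```

```text
clock: 16.9
position: [0.5739, 0.0967, 0.1485]
ee_rot: [0.666, 0.746, 0.001, -0.002]
ft_force: [-14.1, -0.9, 33.7]
grip_width: 0.004
grasp_force: 16.8
chk bin vs nominal [ 0.47 -0.23 -0.47] [ 0.21 -2.09 -0.21] 3435 {'floor': (248, np.float64(-0.67), array([  6.8, -24.2,   4.6])), 'sidetop': (150, np.float64(-0.5), array([ 4.8,  4.3, 82.3])), 'lip': (0, np.float64(nan), array([nan, nan, nan])), 'lipTop': (0, np.float64(nan), array([nan, nan, nan]))}
heel [-0.0025 -0.0107  0.1537] ypr [-0.21 -2.09  0.22] rim [0.56881518 0.09642122 0.1486372 ]
chk bin vs nominal [ 1.5  -0.22 -3.36] [ 0.2  -3.18 -0.29] 3469 {'floor': (260, np.float64(-0.94), array([  6.5, -23.9,   2.8])), 'sidetop': (91, np.float64(-0.84), array([20.6, -1.4, 81.8])), 'lip': (0, np.float64(nan), array([nan, nan, nan])), 'lipTop': (0, np.float64(nan), array([nan, nan, nan]))}
heel [-0.003  -0.0108  0.1521] ypr [-0.29  1.82  0.19] rim [0.56820551 0.09646403 0.15554265]
```

Now stiff at 34 N with the rim at its seated height. Releasing and checking.

```bash
python3 -m crank '[[[0,0,0,0.5,0,0,0],[0,0,0,2,0,0,0],[0,-1,0,4,0,0,0],[0,-2,0,5,0,0,0],[0,-3,0,5,0,0,0],[0,-3,0,4,0,0,0],[0,0,0,0,0,0,0],[0,0,0,0,0,0,0]]]';cat >> chk.py <<'E'
o=manip.get_obs();p,d=eyes.camera("wrist");Ww=cloud("wrist",d,wristT(o)).reshape(-1,3);Ww=Ww[np.isfinite(Ww).all(1)]
for n,X in(("fixed",W),("wrist",Ww)):
    L=(np.c_[X,np.ones(len(X))]@np.linalg.inv(TR).T)[:,:3]*1000
    for s in(-57,37):   # tops of the side walls vs x
        k=(abs(L[:,1]-s-0)<2.5)|(abs(L[:,1]-s)<0);k&=(L[:,2]>140)&(L[:,2]<185)&(L[:,0]>-98)&(L[:,0]<-10)
        if k.sum()>10:
            c=np.polyfit(L[k,0],L[k,2],1);r=L[k,2]-np.polyval(c,L[k,0]);k2=abs(r)<2
            c=np.polyfit(L[k][k2,0],L[k][k2,2],1);print(n,"side",s,"slope deg",np.degrees(np.arctan(-c[0])).round(2),"z at face",c[1].round(1),k2.sum())
    f=L[(abs(L[:,1]+10.5)<40)&(L[:,0]<-95)&(L[:,0]>-140)&(L[:,2]>85)&(L[:,2]<145)]
    if len(f)>20: print(n,"front lean deg",np.degrees(np.arctan(-np.polyfit(f[:,2],f[:,0],1)[0])).round(2),len(f))
    k=(abs(L[:,1]+10.5)<40)&(L[:,0]<-105)&(L[:,0]>-140)&(L[:,2]>120)&(L[:,2]<200)
    if k.sum(): print(n,"rim top z",np.percentile(L[k,2],98).round(1))
E
python3 chk.py 2>/dev/null; python3 -c "
import cv2;p=cv2.imread('pics/chk_side.png');cv2.imwrite('pics/fin.png',cv2.resize(p[140:320,240:480],(800,600)))"
```

```text
clock: 18.0
position: [0.4834, 0.0968, 0.3505]
ee_rot: [0.666, 0.746, 0.001, -0.002]
ft_force: [-0.1, -0.1, -0.4]
grip_width: -0.0
grasp_force: 0.0
chk bin vs nominal [ 0.37 -0.29 -0.25] [ 0.06 -2.11 -0.24] 3808 {'floor': (244, np.float64(-0.65), array([  7.2, -24.6,   4.4])), 'sidetop': (211, np.float64(-0.37), array([ 2.2, -0.4, 82.5])), 'lip': (0, np.float64(nan), array([nan, nan, nan])), 'lipTop': (0, np.float64(nan), array([nan, nan, nan]))}
heel [-0.0026 -0.0106  0.1539] ypr [-0.24 -2.11  0.07] rim [0.5686776  0.09658933 0.14884529]
chk bin vs nominal [ 1.61 -0.28 -2.92] [ 0.05 -3.01 -0.23] 3835 {'floor': (246, np.float64(-0.91), array([  7. , -23.6,   2.6])), 'sidetop': (105, np.float64(-0.84), array([22.7, -1.7, 82.1])), 'lip': (0, np.float64(nan), array([nan, nan, nan])), 'lipTop': (0, np.float64(nan), array([nan, nan, nan]))}
heel [-0.0027 -0.0106  0.1524] ypr [-0.23  1.99  0.04] rim [0.56858028 0.09658936 0.15615809]
fixed side -57 slope deg -1.88 z at face 151.5 31
fixed side 37 slope deg -0.98 z at face 151.0 30
fixed front lean deg 20.06 328
fixed rim top z 152.3
wrist side -57 slope deg 1.79 z at face 150.9 131
wrist side 37 slope deg -1.6 z at face 156.1 438
wrist front lean deg 22.14 440
wrist rim top z 150.5
```

View pics/fin.png

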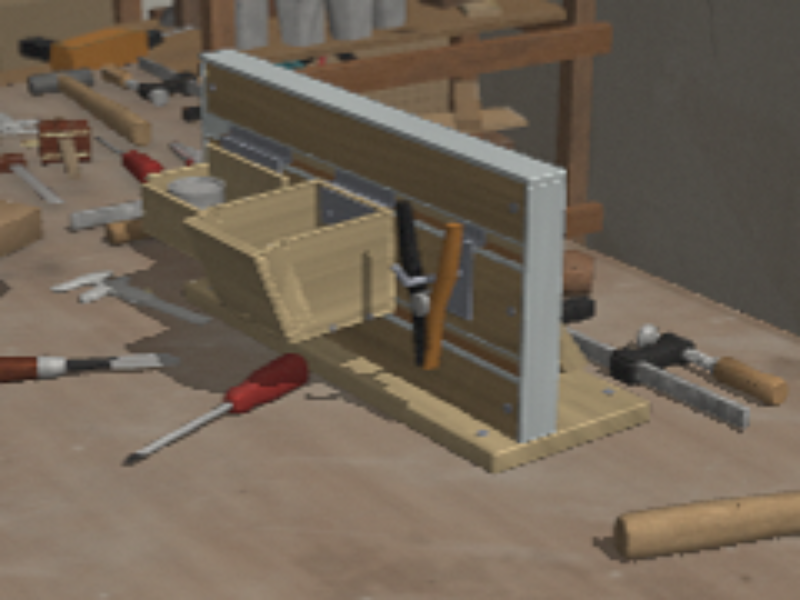

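The bin is level: the front wall leans 20.1° (20° nominal) and the rim top is at 150.5–152.3 mm (151.5 expected). It sits between the tray and the prong hook with the hand clear and the tools in place.

```bash
python3 -c "
from workcell import job;print(job.hand_in())"
```

```text
the job is handed in; nothing more can be done
None
```

I hung the bin by its hook in the upper groove, between the tray and the prong hook, then pressed it level until it came up hard against the rack, released it and handed the job in at about 18 s; I did not see the clip itself, and hand-in returned no verdict.

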